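# Change over to the third seal

## Task

Seals one and two of the set have been used and stand on the stamping mat: put them back in order, the square seal into pocket one of the rack first, then the round seal into pocket two, each set in fully home (not dropped) and let go. Then draw the oblong seal, which is next, up out of pocket three, turn it on its side until its handle is level so that its printing face can be checked, and finish still holding it like that in the gripper, still, with its face at least 15 cm above the desk. Leave the small seal in pocket four and leave everything else on the desk where it is.

Things in the scene. Friction and masses are not known exactly. Their poses are not given: they have to be found in the camera images.
- seal_square: Hand seal, SQUARE mount 40 x 40 x 16 mm (brown wood, 4 mm black rubber printing face below), pale round wooden handle. Origin: centre of the printing face (underside as it stands); z up the handle. Above the face: neck 13 to 17 mm across from 16 to 34 mm, straight grip 26 mm in diameter from 42 to 78 mm, top at 88 mm. x, y square to the sides. 45 to 91 g. Starts upright on the mat, any yaw. Number one: for pocket one.
- seal_round: Hand seal, ROUND mount 30 mm in diameter, 16 mm high; handle as on seal_square. Origin: centre of the printing face (underside as it stands); z up the handle. 35 to 70 g. Starts upright on the mat, about 100 mm from seal_square, on its left or its right. Number two: for pocket two.
- seal_long: Hand seal, OBLONG mount 50 mm (x) x 26 mm (y), 16 mm high; handle as on seal_square. Origin: centre of the printing face (underside as it stands); z up the handle. 42 to 84 g. Starts upright in pocket three, its long side across the rack. To be drawn, turned and held at the end.
- seal_small: Hand seal, small square mount 24 x 24 mm; handle as on seal_square. Upright in pocket four: leave it there. Origin: centre of the printing face (underside as it stands); z up the handle. 
- rack: Fixed dark wooden block, 86 (x) x 262 (y) x 32 mm high. Origin: centre of its underside, on the desk; x away from the robot, y to the robot's left, within 0.3 rad. Four pockets in a row along y, 59 mm apart, 20 mm deep, 2 mm chamfers, numbered from the left (+y) end by one to four brass pins on the robot's side. Mounts have 2.5 mm play each side and sit by weight alone.
- pocket1 (a point): Pocket one, the leftmost: square, 45 x 45 mm. Point: centre of its floor, 12 mm above the desk, 20 mm below the rack's top; axes as the rack's. Fully home, a seal's face rests on this floor, its mount's top 4 mm below the rack's top.
- pocket2 (a point): Pocket two: round, 35 mm across. Point: centre of its floor, 12 mm above the desk; axes as the rack's.
- pocket3 (a point): Pocket three: oblong, 55 (x) x 31 mm (y). Point: centre of its floor, 12 mm above the desk; axes as the rack's. Pocket four, to its right (-y), is square, 29 mm.
- mat: Stamping mat: fixed black rubber sheet 170 (x) x 200 (y) x 3 mm with white paper on it, to the robot's right of the rack. Origin: centre of its underside.
- paste_jar: Low round white china jar of seal paste with a blue lid, 56 mm across, 25 mm high, on the mat beyond the two seals. Bystander, loose. Origin: centre of its underside.
- inkstone: Black open round ink bowl, 108 mm across, 34 mm high, between robot and rack. Bystander, loose. Origin: centre of its underside.
- glue_stick: Standing glue stick, 29 mm across, 99 mm high, white with blue ends, beyond the gap between mat and rack. Bystander, loose. Origin: centre of its underside.
- brush_rest: White china brush rest with a writing brush lying on it, some 240 mm long, 85 mm wide, 25 mm high, to the left of the rack. Bystander, loose. Origin: underside, near its middle.
- tape_dispenser: Black desk tape dispenser, 125 x 52 mm, 70 mm high, beyond the mat. Bystander, loose. Origin: centre of its underside.
- calculator: Flat grey desk calculator, 150 x 100 x 14 mm, to the robot's left. Bystander, loose. Origin: centre of its underside.

How it is judged (in metres and radians):
On the way, in this order (a step that is already met when the one before it is completed fails the run):
1. the square seal stands fully home in pocket one, released (horizontal distance between seal_square and pocket1 below 0.007 m and z of seal_square in the frame of pocket1 below 0.004 m and angle between seal_square's own z axis and vertical below 0.12 rad and contact force between seal_square and the fingers below 0.05 N), for 0.2 s.
2. then the round seal stands fully home in pocket two, released, the square one still in place (all of step 1 and horizontal distance between seal_round and pocket2 below 0.007 m and z of seal_round in the frame of pocket2 below 0.004 m and angle between seal_round's own z axis and vertical below 0.12 rad and contact force between seal_round and the fingers below 0.05 N), for 0.2 s.
3. then the oblong seal, in the gripper, is drawn up clear of pocket three (all of step 2 and contact force between seal_long and the fingers above 0.5 N and z of seal_long in the frame of pocket3 above 0.025 m), for 0.2 s.
At the end, for the whole second after the job is handed in: Square seal in pocket one, round in two: within 7 mm of centre, 4 mm of the floor, upright (0.12 rad), let go. Oblong seal gripped, at rest, face over 0.15 m above the desk (higher than anything that could carry it), handle within 30 degrees of level. Small seal upright in pocket four (all of step 2 and contact force between seal_long and the fingers above 0.5 N and height (world z) of seal_long above 0.15 m and angle between seal_long's own z axis and vertical between 1.05 and 2.09 rad and linear speed of seal_long below 0.04 m/s and angular speed of seal_long below 0.3 rad/s and distance of seal_small from where it was at the start of the episode below 0.01 m and angle between seal_small's own z axis and vertical below 0.15 rad); the arm keeps its last pose, push and grip.
It fails at once if the jar, ink bowl, glue stick, brush rest, tape dispenser or calculator is shifted more than 30 mm or tipped (distance of any of paste_jar, inkstone, glue_stick, brush_rest, tape_dispenser, calculator from where it was at the start of the episode above 0.03 m or angle between any of paste_jar, inkstone, glue_stick, brush_rest, tape_dispenser, calculator's own z axis and vertical above 0.4 rad).
It fails at once if the small seal is pushed about in or drawn from pocket four (distance of seal_small from where it was at the start of the episode above 0.012 m or angle between seal_small's own z axis and vertical above 0.3 rad).
It fails at once if a seal is dropped (falls free of the fingers for more than about 25 mm) ((contact force between seal_square and the fingers below 0.01 N and linear speed of seal_square above 0.7 m/s) or (contact force between seal_round and the fingers below 0.01 N and linear speed of seal_round above 0.7 m/s) or (contact force between seal_long and the fingers below 0.01 N and linear speed of seal_long above 0.7 m/s)).
It also fails if it takes over 72 s, if anything falls off the work surface, if the arm or the gripper's body presses on something with over 40 N, if the wrist force passes 120 N, or if a joint passes its speed limit or range.

## Robot

A 7-joint arm with a two-finger parallel gripper is mounted at the origin on the work surface. World frame = base frame: x ahead of the robot, y to its left, z up, the work surface at z = 0. Lengths are in mm, angles in rad, forces in N, time in s.
With the tool pointing down it reaches from about 400 to 850 mm from the base axis. Payload 10.4 kg.
Tool frame: the origin (TCP) lies between the finger pads; the fingertips stand r.tip_extent ahead of it and the grasp point (between the pads) lies 6 mm ahead of it (r.tip_extent is the distance from the TCP to the fingertips, in mm); z points along the fingers, y is the direction in which the jaws open and shut (so a half turn about z gives the same grasp; the last joint's range is limited). The gripper opens to 87 mm and grips with 3 to 60 N. Pads are 19 mm wide; open, the fingers measure 117 mm over their backs; the gripper's body (75 mm by 190 mm) begins 51 mm behind the grasp point.
Start: joints at [1.317, 0.332, -0.065, 1.46, 0.022, 1.35, -0.088], TCP at [142.992, -608.443, 247.576] pointing down, gripper open.
Joint ranges: [-2.6, 2.6], [-0.5, 2.12], [-1.47, 1.34], [0.16, 2.42], [-1.27, 4.41], [0.06, 2.06], [-2.6, 2.6]. Speed limits (rad/s): [2.22, 2.22, 2.79, 2.79, 3.14, 3.14, 3.14].

## Interface

Orientations are given as a rotation vector (axis times angle).
In Python, from rig import r gives the robot as it stands. The module is installed in compiled form; this text tells all that it offers.
- The arm moves only by the shell command python3 -m handwheel 'ROWS' [FORCE]. ROWS is JSON, a list that holds one entry, the list of rows, each a list of 7 numbers: the shift along the tool's x, y, z in cm, then the turn, a rotation vector about the tool's x, y, z in degrees, then the finger opening in cm, from 0 to 8.7. A call has 1 to 8 rows; each row is the pose to reach, as a shift and turn from the pose commanded when the call began, along the tool's axes at that moment; what a row does not reach only later rows make up. A row lasts 1/10 s, in which the tool goes at most 50 mm and 8.59 degrees, less where a joint would pass 70% of its speed; a pose out of reach is approached as far as the arm can. A call with a gripper value outside its range is refused whole. The fingers move at their own pace and stop on an object; FORCE is the grip in N (left out, the last holds). Time passes only in rows, so rows that repeat a pose let the fingers close. It gives the time, the measured TCP pose, the force and the opening at its end, in the units of the state.
- r.get_obs(): the state, without advancing time (a new reading comes with each control period).
- r.grab_frame(name): name is "scene" or "top"; returns (picture, depth): 480x640x3 uint8, red, green, blue; 480x640 float32, mm along the optical axis (not along the pixel's ray), 0 where there is no reading.
- r.camera_model(name): a dict with "intrinsics" (3x3 intrinsics, pixels), "position" and "attitude" of the camera in the world. Camera axes: x right, y down, z forward; pixel columns grow to the right and rows downward; lengths in mm; the calibration is good to about 2 mm. A picture is of the moment at which its call begins. camera_model takes no time and is no camera call.
- r.job_done(): hands the job in, once; it reports no verdict.
The state is a dict: "clock": time; "joint_pos": joint angles; "joint_velocities": joint speeds; "effort": joint torques, N m; "tcp_pos": TCP position; "ee_rot": TCP orientation; "contact_force": force on the tool from outside, world axes, zero at the start; "torque": the same for the moment, N m; "grip_width": opening from 0.0 (shut) to 1.0 (fully open).
Only numpy, scipy, OpenCV 4.12 (cv2) and the standard library are available. Lean on these libraries where they do the work, as an engineer would, in place of code of your own. Each camera call takes 0.05 s, during which the arm holds its last target. There are 200 camera calls.

## Working session

There is one attempt and no reset: what is moved stays moved. The work goes in short steps, Python scripts to look and compute and a shell command to move; the robot and the scene stay as the last step left them, time stands still between calls to the robot, and variables do not carry over. Pictures are saved under pics/ and viewed, about 8 in all and at most 12, crops included, and the job is handed in when it is done.

```bash
mkdir -p pics
python3 - <<'E'
from rig import r
import cv2,numpy as np
o=r.get_obs();print(o,r.tip_extent)
for n in("scene","top"):
    im,d=r.grab_frame(n);cv2.imwrite(f"pics/{n}0.png",im[:,:,::-1]);np.savez(f"pics/{n}0.npz",im=im,d=d)
    print(n,r.camera_model(n))
E
```

```text
{'clock': 0.0, 'joint_pos': array([ 1.31739559,  0.33288186, -0.06469204,  1.46094677,  0.02156841,
        1.34988573, -0.08850124]), 'joint_velocities': array([-0.00126753, -0.00055744, -0.00179401, -0.00036114, -0.00125581,
       -0.00116692, -0.00039717]), 'effort': array([ 3.96070927e-04, -6.23249745e+01,  2.50642985e-02, -3.89892769e+01,
       -6.13121968e-02,  3.97828000e-02,  1.29392861e-04]), 'tcp_pos': array([ 142.89392202, -608.08482972,  246.74504307]), 'ee_rot': array([-3.11929207e+00, -3.61582463e-01,  3.16708277e-04]), 'contact_force': array([ 0.00483335,  0.53244899, -0.30345178]), 'torque': array([ 0.01141198, -0.04268683,  0.05215965]), 'grip_width': 1.0030824027633016} 25.0
scene {'intrinsics': array([[519.31818568,   0.        , 325.99972795],
       [  0.        , 519.31818568, 234.35743162],
       [  0.        ,   0.        ,   1.        ]]), 'position': array([1301.87385918,  -77.55344352,  767.11668488]), 'attitude': array([-1.81907696, -1.61998775,  0.71141581])}
top {'intrinsics': array([[489.93545893,   0.        , 325.83193802],
       [  0.        , 489.93545893, 242.87413489],
       [  0.        ,   0.        ,   1.        ]]), 'position': array([ 375.70591467,   -2.86779917, 1025.02259548]), 'attitude': array([-2.16599774,  2.11250708, -0.1719717 ])}
```

View pics/scene0.png

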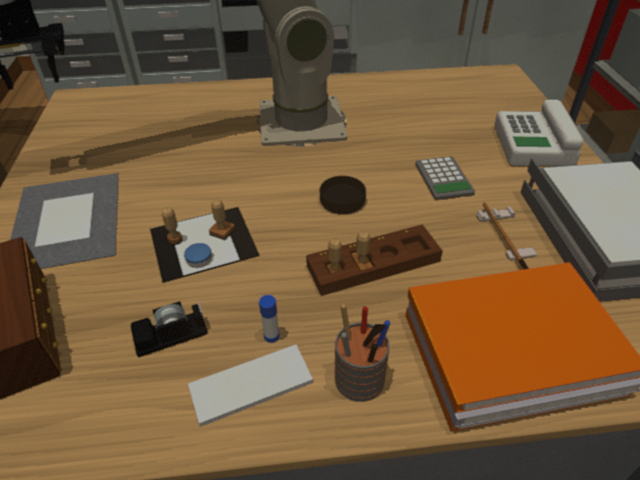

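View pics/top0.png

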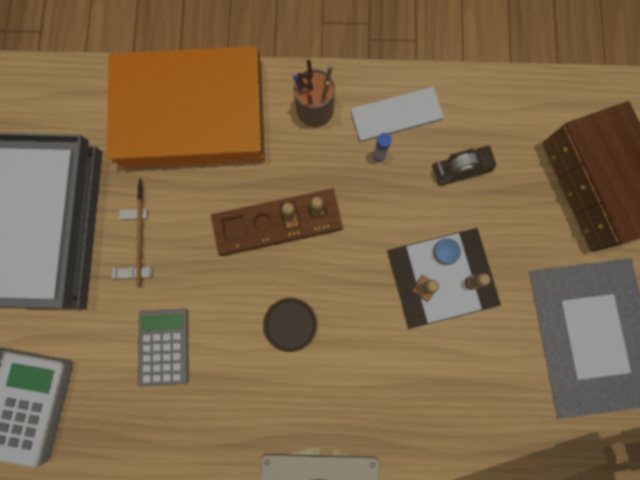

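Scene view: the round seal is at about (172,228), the square one at (220,220), and the rack spans (310–440, 230–290). The top view shows the square seal at (427,287), the round one at (480,282), and the rack from (213,213) to (340,230), with pocket one on the left at (233,229). Next I'll turn both depth images into world points.

```bash
cat > h.py <<'E'
import numpy as np,cv2
from rig import r
from scipy.spatial.transform import Rotation as R
from scipy.optimize import least_squares
def cloud(n,d):
    c=r.camera_model(n);K=c["intrinsics"];v,u=np.mgrid[:480,:640]
    p=np.stack([(u-K[0,2])*d/K[0,0],(v-K[1,2])*d/K[1,1],d],-1)
    w=p@R.from_rotvec(c["attitude"]).as_matrix().T+c["position"];w[d<=0]=np.nan
    return w
def circ(P,rad):
    f=lambda q:np.hypot(P[:,0]-q[0],P[:,1]-q[1])-rad
    s=least_squares(f,np.r_[np.median(P[:,:2],0)],loss="soft_l1",f_scale=1.)
    return s.x,np.sqrt(np.mean(s.fun**2))
E
cat > m.py <<'E'
from h import *
C={}
for n in("scene","top"):
    z=np.load(f"pics/{n}0.npz");C[n]=(cloud(n,z["d"]),z["im"])
top=C["top"][0]
for nm,(u,v) in dict(square=(430,286),round=(482,281),long=(289,210),small=(318,205)).items():
    g=np.nanmedian(top[v-2:v+3,u-2:u+3].reshape(-1,3),0);print(nm,"top patch",g.round(1))
    for n in C:
        w=C[n][0].reshape(-1,3);P=w[(np.hypot(w[:,0]-g[0],w[:,1]-g[1])<28)]
        t=P[P[:,2]>60];G=P[(P[:,2]>44)&(P[:,2]<80)]
        print("  ",n,"maxz",np.sort(P[:,2])[-5:].round(1),"topcap",t[t[:,2]>84][:,:2].mean(0).round(1),len(G),[x.round(1) for x in circ(G,13)] if len(G)>8 else"")
for n in C:
    w,im=C[n]
    hsv=cv2.cvtColor(im,cv2.COLOR_RGB2HSV)
    m=(w[...,2]>26)&(w[...,2]<37)&(w[...,0]>380)&(w[...,0]<620)&(w[...,1]>-70)&(w[...,1]<260)
    k,l,s,_=cv2.connectedComponentsWithStats(m.astype(np.uint8));j=1+np.argmax(s[1:,4]);P=w[l==j]
    rect=cv2.minAreaRect(P[:,:2].astype(np.float32));print(n,"rack",rect,"z",np.median(P[:,2]),len(P))
    m=(w[...,2]<8)&(w[...,2]>-5)&(w[...,0]>250)&(w[...,0]<650);print("desk z",np.nanmedian(w[m][:,2]))
    # square mount top z~16(+3)
    P=w[(w[...,2]>13)&(w[...,2]<26)&(abs(w[...,0]-top[286,430,0])<45)&(abs(w[...,1]-top[286,430,1])<40)]
    print("mount",cv2.minAreaRect(P[:,:2].astype(np.float32)),np.median(P[:,2]),len(P))
E
python3 m.py
python3 - <<'E'
import cv2
a=cv2.imread('pics/top0.png')
c=cv2.hconcat([cv2.resize(a[180:260,200:350],(750,400),interpolation=2)[:, :450],cv2.resize(a[260:320,390:510],None,fx=5,fy=5,interpolation=2).copy()[:,:340] if 0 else cv2.copyMakeBorder(cv2.resize(a[255:320,405:500],None,fx=3.6,fy=3.6,interpolation=2),0,166,0,0,cv2.BORDER_CONSTANT)])
print(c.shape);cv2.imwrite('pics/crop1.png',c)
E
```

```text
square top patch [ 447.2 -203.1   90.2]
   scene maxz [90.7 91.2 91.3 91.5 92.8] topcap [ 452.2 -211.6] 163 [array([ 447.8, -211.9]), np.float64(1.3)]
   top maxz [93.1 93.3 93.4 93.8 94. ] topcap [ 449.6 -207.5] 50 [array([ 450. , -208.8]), np.float64(0.4)]
round top patch [ 459.3 -302.7   89.9]
   scene maxz [90.4 90.6 91.  91.7 92.1] topcap [ 466.1 -309.7] 170 [array([ 462.2, -310.7]), np.float64(1.2)]
   top maxz [92.2 92.5 92.6 93.6 94.2] topcap [ 463.6 -305.7] 65 [array([ 464.2, -307.4]), np.float64(0.5)]
long top patch [587.1  70.4  98. ]
   scene maxz [ 99.9 100.2 100.3 100.3 100.4] topcap [595.8  70.3] 138 [array([590.1,  71.6]), np.float64(1.4)]
   top maxz [101.5 101.9 102.3 102.5 102.7] topcap [590.6  74. ] 34 [array([593. ,  74.8]), np.float64(0.3)]
small top patch [598.5  14.5  96.7]
   scene maxz [100.2 100.3 100.6 101.1 101.6] topcap [609.6  14.2] 139 [array([603.2,  15. ]), np.float64(1.3)]
   top maxz [101.8 102.  102.2 102.3 102.6] topcap [603.8  18.2] 33 [array([606.2,  18.2]), np.float64(0.3)]
scene rack ((578.0335693359375, 98.86183166503906), (90.80474090576172, 263.1341552734375), 13.411751747131348) z 31.227384957707784 2716
desk z 0.09495312021516611
mount ((449.5694274902344, -212.2239990234375), (41.03480529785156, 44.80442428588867), 58.09777069091797) 18.378844053082275 225
top rack ((579.8291625976562, 102.26419067382812), (87.48976135253906, 262.4254455566406), 13.96324634552002) z 32.321837594354974 3620
desk z 1.1711572534557035
mount ((449.61572265625, -208.24497985839844), (40.61045837402344, 40.40857696533203), 57.409889221191406) 19.494650603302603 230
(400, 792, 3)
```

```bash
cat > m2.py <<'E'
from h import *
for n in("scene","top"):
    z=np.load(f"pics/{n}0.npz");w=cloud(n,z["d"]);im=z["im"]
    F=w.reshape(-1,3)
    for nm,g in dict(long=(591,73),small=(604,16.5)).items():
        P=F[np.hypot(F[:,0]-g[0],F[:,1]-g[1])<24];G=P[(P[:,2]>56)&(P[:,2]<88)];print(n,nm,len(G),circ(G,13))
    c=np.array([578,98.9] if n=="scene" else [579.8,102.3]);a=np.radians(13.7);x=np.array([np.cos(a),np.sin(a)]);y=np.array([-x[1],x[0]])
    # rasterise height map in rack frame from interpolated cloud: print boundary of holes
    L=np.stack([(F[:,:2]-c)@x,(F[:,:2]-c)@y,F[:,2]],1)
    for k,(s,h) in enumerate([(88.5,22),(29.5,17)]):
        Q=L[(abs(L[:,1]-s)<29)&(abs(L[:,0])<36)]
        fl=Q[Q[:,2]<20];up=Q[Q[:,2]>29]
        print(n,"pocket",k+1,"floor n",len(fl),"x",np.percentile(fl[:,0],[1,50,99]).round(1),"y",(np.percentile(fl[:,1],[1,50,99])-s).round(1),"z",np.median(fl[:,2]).round(1))
        for ax in(0,1):
            o=1-ax;b=up[abs(up[:,o]-(s if o else 0))<8];t=b[:,ax]-(s if ax else 0)
            print("    rim",'xy'[ax],t[t<0].max().round(1),t[t>0].min().round(1))
    e=F[(F[:,2]>26)&(F[:,2]<37)&(abs(L[:,0])<60)&(abs(L[:,1])<150)];l=np.stack([(e[:,:2]-c)@x,(e[:,:2]-c)@y],1)
    for t in(-110,-55,0,55,110):
        b=l[abs(l[:,1]-t)<15,0];print("   x-edge at",t,b.min().round(1),b.max().round(1))
    b=l[abs(l[:,0])<30,1];print("   y ends",b.min().round(1),b.max().round(1))
E
python3 m2.py
```

```text
scene long 156 (array([590.25854021,  71.57506505]), np.float64(1.0010844626762958))
scene small 152 (array([603.50915766,  15.0056675 ]), np.float64(1.0219618132133097))
scene pocket 1 floor n 239 x [-20.5  -6.5  11.9] y [-12.5   6.7  23.6] z 12.2
    rim x -15.6 27.4
    rim y -23.4 21.2
scene pocket 2 floor n 109 x [-14.8  -5.6   6.3] y [-10.5   6.1  18.1] z 12.5
    rim x -10.1 22.6
    rim y -14.5 11.8
   x-edge at -110 -43.9 45.6
   x-edge at -55 -45.6 46.3
   x-edge at 0 -42.5 45.1
   x-edge at 55 -45.1 44.7
   x-edge at 110 -44.2 44.2
   y ends -131.5 131.3
top long 45 (array([592.94061279,  74.77407166]), np.float64(0.2972723447332161))
top small 44 (array([606.1476281 ,  18.22979964]), np.float64(0.2870632224969252))
top pocket 1 floor n 423 x [-13.8   7.5  27.8] y [-20.2   1.2  22.5] z 12.6
    rim x -17.7 26.9
    rim y -22.8 22.1
top pocket 2 floor n 199 x [-8.   7.8 22.6] y [-14.6   0.9  16.6] z 12.7
    rim x -12.0 20.7
    rim y -16.0 15.0
   x-edge at -110 -43.2 43.4
   x-edge at -55 -43.1 43.6
   x-edge at 0 -43.5 43.4
   x-edge at 55 -43.7 43.1
   x-edge at 110 -43.6 43.1
   y ends -131.2 131.1
```

View pics/crop1.png

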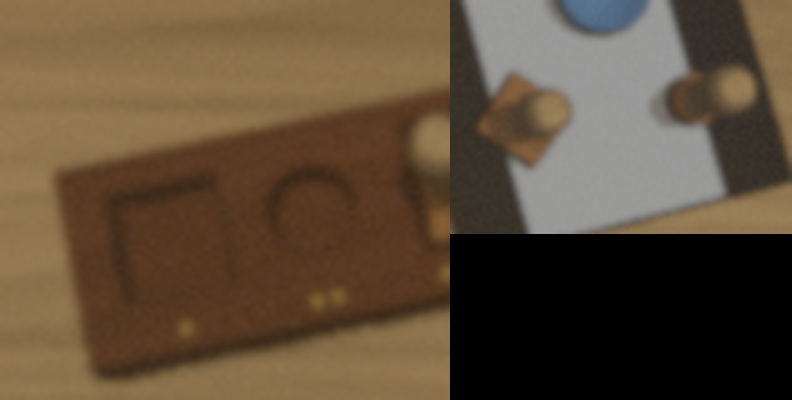

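Crops: the square mount sits diagonally. The pockets are set about 5 mm to +x of the rack's centre line, with rims at (110–235,185–300) and around (312,210). I'll write a goal helper and start moving.

```bash
cat > g.py <<'E'
import sys
from h import *
# usage: x y z jawdeg -> shift cm / turn deg in present tool axes (tool down)
x,y,z,j=map(float,sys.argv[1:5]);o=r.get_obs();T=R.from_rotvec(o["ee_rot"])
a=np.radians(j);Y=np.array([np.cos(a),np.sin(a),0]);Z=np.array([0,0,-1.]);X=np.cross(Y,Z)
G=R.from_matrix(np.stack([X,Y,Z],1))
print("t",o["clock"],"tcp",o["tcp_pos"].round(1),"F",o["contact_force"].round(1),"grip",round(o["grip_width"]*87,1))
print("shift cm",(T.inv().apply(np.array([x,y,z])-o["tcp_pos"])/10).round(2),"turn",(T.inv()*G).as_rotvec(degrees=True).round(2))
E
python3 -m handwheel '[[[6,-5,0,0,0,-8,5],[12,-10,0,0,0,-16,5],[16,-14,0,0,0,-24,5],[20,-16,0,0,0,-32,5],[23,-19,0,0,0,-40,5],[26,-21,0,0,0,-44,5],[29,-23.5,0,0,0,-44,5],[32,-26,0,0,0,-44,5]]]' 20
python3 g.py 448.9 -210.3 150 -32.5
```

```text
clock: 0.9
tcp_pos: [388.2, -290.2, 247.5]
ee_rot: [2.758, 1.504, -0.0]
contact_force: [1.1, -0.8, 0.2]
grip_width: 0.574
t 0.9 tcp [ 388.2 -290.2  247.5] F [ 1.1 -0.8  0.2] grip 49.9
shift cm [10.01  0.78  9.74] turn [-0.    0.02 -0.28]
```

```bash
python3 -m handwheel '[[[4,0.3,4,0,0,0,5],[8.95,0.65,8,0,0,0,5],[8.95,0.65,9.7,0,0,0,5],[8.95,0.65,9.7,0,0,0,5],[8.95,0.65,9.7,0,0,0,5]]]' 20
python3 g.py 448.9 -210.3 70 -32.5
```

```text
clock: 1.4
tcp_pos: [440.9, -220.6, 150.5]
ee_rot: [-2.757, -1.504, 0.001]
contact_force: [1.3, -0.4, 0.1]
grip_width: 0.574
t 1.4 tcp [ 440.9 -220.6  150.5] F [ 1.3 -0.4  0.1] grip 50.0
shift cm [1.3  0.12 8.05] turn [-0.07  0.01 -0.26]
```

```bash
python3 -m handwheel '[[[0,0,0,0,0,0,5],[0,0,0,0,0,0,5]]]' 20
python3 g.py 448.9 -210.3 70 -32.5
python3 - <<'E'
from h import *
for n in("scene","top"):
    im,d=r.grab_frame(n);cv2.imwrite(f"pics/{n}1.png",im[:,:,::-1]);np.savez(f"pics/{n}1.npz",im=im,d=d)
a=cv2.imread("pics/scene1.png")[130:290,110:310];b=cv2.imread("pics/top1.png")[200:360,340:540]
cv2.imwrite("pics/v1.png",cv2.hconcat([cv2.resize(a,(400,320)),cv2.resize(b,(400,320))]))
E
```

```text
clock: 1.6
tcp_pos: [441.4, -221.7, 151.8]
ee_rot: [2.758, 1.501, 0.001]
contact_force: [-0.0, -0.7, 0.5]
grip_width: 0.577
t 1.6 tcp [ 441.4 -221.7  151.8] F [-0.  -0.7  0.5] grip 50.2
shift cm [ 1.37 -0.01  8.18] turn [ 0.12  0.02 -0.39]
```

View pics/v1.png

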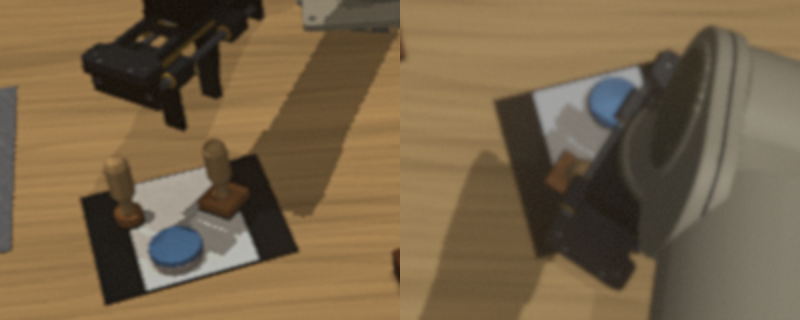

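Here the scene crop has the open jaws at (195,110) above and behind the square seal, whose top is at (217,145). The top crop shows the arm covering it. The pose is settled, so I'll centre the jaws and go down.

```bash
python3 -m handwheel '[[[1.37,0,1,0,0,-0.3,5],[1.37,0,3,0,0,-0.3,5],[1.37,0,5,0,0,-0.3,5],[1.37,0,7,0,0,-0.3,5],[1.37,0,8.1,0,0,-0.3,5],[1.37,0,8.1,0,0,-0.3,5],[1.37,0,8.1,0,0,-0.3,5]]]' 20
python3 g.py 448.9 -210.3 70 -32.5
```

```text
clock: 2.4
tcp_pos: [449.1, -209.1, 70.3]
ee_rot: [2.754, 1.511, 0.001]
contact_force: [0.1, -0.1, 0.7]
grip_width: 0.573
t 2.4 tcp [ 449.1 -209.1   70.3] F [ 0.1 -0.1  0.7] grip 49.9
shift cm [-0.11  0.05  0.03] turn [ 0.04 -0.    0.01]
```

```bash
python3 -m handwheel '[[[0,0,0,0,0,0,2],[0,0,0,0,0,0,2],[0,0,0,0,0,0,2],[0,0,0,0,0,0,2],[0,0,0,0,0,0,2]]]' 20
python3 -m handwheel '[[[0,0,-2,0,0,0,2],[0,0,-5,0,0,0,2],[0,0,-9,0,0,0,2],[0,0,-13,0,0,0,2],[0,0,-15,0,0,0,2],[0,0,-15,0,0,0,2]]]' 20
python3 g.py 562.8 187.8 220 13.9
```

```text
clock: 2.9
tcp_pos: [449.0, -209.0, 69.8]
ee_rot: [2.753, 1.511, 0.0]
contact_force: [1.3, -1.2, 1.6]
grip_width: 0.295
clock: 3.5
tcp_pos: [450.1, -209.3, 222.6]
ee_rot: [2.75, 1.509, 0.004]
contact_force: [0.4, 0.5, -1.0]
grip_width: 0.29
t 3.5 tcp [ 450.1 -209.3  222.6] F [ 0.4  0.5 -1. ] grip 25.2
shift cm [ 39.55 -11.82   0.2 ] turn [  0.28   0.12 -46.38]
```

```bash
python3 -m handwheel '[[[4,-1.2,0,0,0,-7,2],[9,-2.7,0,0,0,-14,2],[14,-4.2,0,0,0,-21,2],[19,-5.7,0,0,0,-28,2],[24,-7.2,0,0,0,-35,2],[29,-8.7,0,0,0,-42,2],[34,-10.2,0,0,0,-46.4,2],[38,-11.4,0,0,0,-46.4,2]]]' 20
python3 -m handwheel '[[[0,0,0,0,0,0,2],[0,0,0,0,0,0,2]]]' 20
python3 g.py 562.8 187.8 150 13.9
```

```text
clock: 4.3
tcp_pos: [555.1, 169.7, 218.1]
ee_rot: [-1.932, -2.476, 0.002]
contact_force: [1.3, -1.4, -0.2]
grip_width: 0.29
clock: 4.5
tcp_pos: [554.4, 169.8, 217.8]
ee_rot: [-1.93, -2.476, 0.002]
contact_force: [0.7, -0.9, -0.6]
grip_width: 0.292
t 4.5 tcp [554.4 169.8 217.8] F [ 0.7 -0.9 -0.6] grip 25.4
shift cm [1.53 1.27 6.78] turn [-0.14 -0.06  0.22]
```

```bash
python3 -m handwheel '[[[0.8,0.6,2,0,0,0,2],[1.5,1.25,4,0,0,0.2,2],[1.5,1.25,6.5,0,0,0.2,2],[1.5,1.25,8.5,0,0,0.2,2],[1.5,1.25,9.3,0,0,0.2,2],[1.5,1.25,9.3,0,0,0.2,2],[1.5,1.25,9.3,0,0,0.2,2]]]' 20
cat > look.py <<'E'
import sys
from h import *
k,tx,ty=sys.argv[1],float(sys.argv[2]),float(sys.argv[3])
o=r.get_obs();t=o["tcp_pos"];print("tcp",t.round(1),"grip",o["grip_width"]*87)
V=[]
for n in("scene","top"):
    im,d=r.grab_frame(n);np.savez(f"pics/{n}{k}.npz",im=im,d=d);w=cloud(n,d);F=w.reshape(-1,3)
    P=F[np.hypot(F[:,0]-t[0],F[:,1]-t[1])<38];f=t[2]-67.3
    M=P[(P[:,2]>f+9)&(P[:,2]<f+20)];B=P[(P[:,2]>f-3)&(P[:,2]<f+22)]
    hs=P[(P[:,2]>f+20)&(P[:,2]<f+32)]
    T=M[M[:,2]>f+13]
    print(n,"mountpts",len(M),"minz",np.sort(B[:,2])[:4].round(1) if len(B) else "","neck",len(hs),hs.mean(0).round(1) if len(hs) else "")
    if len(T)>15:print("   top-of-mount rect",cv2.minAreaRect(T[:,:2].astype(np.float32)),"bbox",T[:,:2].min(0).round(1),T[:,:2].max(0).round(1))
    c=r.camera_model(n);p=c["intrinsics"]@(R.from_rotvec(c["attitude"]).inv().apply(np.r_[t[:2],60]-c["position"]));u,v=(p[:2]/p[2]).astype(int)
    s=im[max(0,v-40):v+40,max(0,u-50):u+50];V.append(cv2.resize(s,(400,320),interpolation=2));print("   crop origin",u-50,v-40)
cv2.imwrite(f"pics/v{k}.png",cv2.hconcat(V)[:,:,::-1])
E
python3 look.py 2 0 0
```

```text
clock: 5.2
tcp_pos: [564.2, 185.2, 127.2]
ee_rot: [1.941, 2.47, 0.001]
contact_force: [0.5, -0.2, 0.4]
grip_width: 0.293
tcp [564.2 185.2 127.2] grip 25.464316745167324
scene mountpts 270 minz [58.8 59.  59.3 59.3] neck 26 [567.4 180.7  83.9]
   top-of-mount rect ((562.651123046875, 181.6680450439453), (43.72938919067383, 40.907222747802734), 17.084331512451172) bbox [542.3 157.7] [587.8 205. ]
   crop origin 365 194
top mountpts 0 minz  neck 0 
   crop origin 182 183
```

View pics/v2.png

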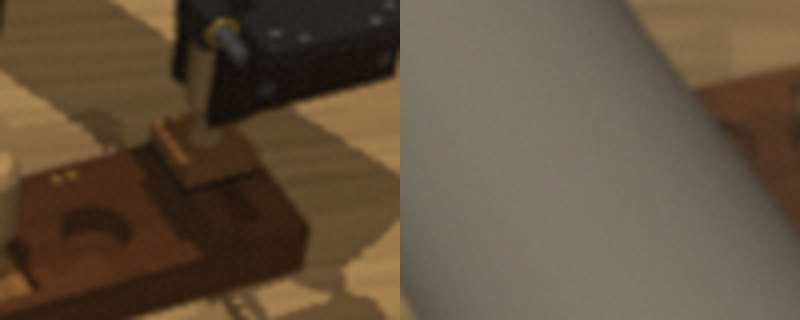

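The scene crop shows the square seal held upright, its mount at (205,150) over pocket one (dark rim around (215,205)); the arm blocks the top camera. Next I'll measure the mount's offset and yaw against the pocket in the scene camera's own frame.

```bash
cat > fit.py <<'E'
import sys
from h import *
from scipy.optimize import minimize
# box fit of mount in scene-camera cloud: fit.py k tcpx tcpy facez hx hy
k,tx,ty,f,hx,hy=sys.argv[1],*map(float,sys.argv[2:7])
F=cloud("scene",np.load(f"pics/scene{k}.npz")["d"]).reshape(-1,3)
P=F[(np.hypot(F[:,0]-tx,F[:,1]-ty)<36)&(F[:,2]>f+3)&(F[:,2]<f+18.5)]
rnd=hx==hy and hx<16
def L(q):
    c,s=np.cos(q[2]),np.sin(q[2]);d=P[:,:2]-q[:2];return np.stack([d[:,0]*c+d[:,1]*s,-d[:,0]*s+d[:,1]*c,P[:,2]-f-q[3]],1)
def res(q):
    l=L(q)
    if rnd: a=np.stack([np.hypot(l[:,0],l[:,1])-hx,l[:,2]-16],1)
    else: a=np.stack([abs(l[:,0])-hx,abs(l[:,1])-hy,l[:,2]-16],1)
    o=np.linalg.norm(np.maximum(a,0),axis=1);return o+np.minimum(a.max(1),0)
best=min((least_squares(res,[tx+a,ty+b,np.radians(13.9+c),0],loss="soft_l1",f_scale=.7) for a in(-3,3) for b in(-4,1) for c in(-4,4)),key=lambda s:s.cost)
q=best.x;print("n",len(P),"centre",q[:2].round(2),"yaw",np.degrees(q[2]).round(2),"dz",q[3].round(2),"rms",np.sqrt(np.mean(best.fun**2)).round(2))
E
python3 fit.py 2 564.2 185.2 59.9 20 20
python3 fit.py 0 447.8 -211.9 3 20 20; python3 fit.py 0 462.2 -310.7 3 15 15
python3 - <<'E'
# pocket outlines in scene frame: rack top points near pocket -> best hole location
from h import *
from scipy.spatial import cKDTree
for n,c in(("scene",(578,98.9)),("top",(579.8,102.3))):
    z=np.load(f"pics/{n}0.npz");w=cloud(n,z["d"]);F=w.reshape(-1,3);F=F[~np.isnan(F[:,0])]
    P=F[(F[:,2]>26)&(F[:,2]<37)]
    best=None
    def cost(q):  # signed distance to 86x262 box, edge points
        a,x0,y0=q;cs,s=np.cos(a),np.sin(a);d=P[:,:2]-[x0,y0];l=abs(np.stack([d[:,0]*cs+d[:,1]*s,-d[:,0]*s+d[:,1]*cs],1))
        ins=(l[:,0]<43)&(l[:,1]<131);near=(l[:,0]<60)&(l[:,1]<148)
        return (near&~ins).sum()-0.0*ins.sum()
    from scipy.optimize import differential_evolution
    s=differential_evolution(cost,[(.2,.28),(c[0]-5,c[0]+5),(c[1]-5,c[1]+5)],seed=1,popsize=20,maxiter=60)
    print(n,"rack yaw",np.degrees(s.x[0]).round(2),s.x[1:].round(2),s.fun)
    a=s.x[0];X=np.array([np.cos(a),np.sin(a)]);Y=np.array([-X[1],X[0]])
    L=np.stack([(F[:,:2]-s.x[1:])@X,(F[:,:2]-s.x[1:])@Y],1)
    # chamfer-aware: count top points in hole & wall/floor points outside
    for k,(yy,rad) in enumerate(((88.5,22.5),(29.5,17.5))):
        S=(abs(L[:,0]-5)<36)&(abs(L[:,1]-yy)<29);l=L[S];hi=F[S,2]>29
        def cc(q):
            d=abs(l-q);m=d.max(1) if k==0 else np.hypot(*d.T)
            return (hi&(m<rad)).sum()+(~hi&(m>rad+1)).sum()
        g=[(cc((u,v)),u,v) for u in np.arange(0,10,.25) for v in np.arange(yy-4,yy+4,.25)]
        m=min(g)[0];b=np.mean([t[1:] for t in g if t[0]<=m+1],0);print("  pocket",k+1,"rack xy",b.round(2),"world",(s.x[1:]+b[0]*X+b[1]*Y).round(1),m)
E
```

```text
n 313 centre [562.58 182.88] yaw 14.8 dz 0.28 rms 1.06
n 279 centre [ 448.34 -211.91] yaw 57.03 dz -0.09 rms 1.51
n 139 centre [ 462.78 -309.91] yaw -2111.27 dz -0.05 rms 2.58
scene rack yaw 13.97 [579.6   98.84] 91.0
  pocket 1 rack xy [ 1.5  89.25] world [559.5 185.8] 154
  pocket 2 rack xy [ 2.   30.75] world [574.1 129.2] 154
top rack yaw 13.91 [579.32 102.32] 44.0
  pocket 1 rack xy [ 5.7  88.35] world [563.6 189.5] 29
  pocket 2 rack xy [ 5.17 29.17] world [577.3 131.9] 18
```

```bash
python3 -m handwheel '[[[0.36,-0.03,0.5,0,0,0,2],[0.36,-0.03,1.5,0,0,-0.3,2],[0.36,-0.03,2.3,0,0,-0.3,2],[0.36,-0.03,2.8,0,0,-0.3,2],[0.36,-0.03,3.1,0,0,-0.3,2],[0.36,-0.03,3.4,0,0,-0.3,2]]]' 20
python3 g.py 563.1 188.6 79.5 13.9
```

```text
clock: 5.9
tcp_pos: [562.7, 189.2, 92.2]
ee_rot: [-1.934, -2.476, 0.0]
contact_force: [-0.6, -0.3, -0.2]
grip_width: 0.289
t 5.9 tcp [562.7 189.2  92.2] F [-0.6 -0.3 -0.2] grip 25.2
shift cm [-0.07  0.03  1.27] turn [-0.01 -0.    0.12]
```

```bash
python3 -m handwheel '[[[0,0,0.4,0,0,0,2],[0,0,0.8,0,0,0,2],[0,0,1.1,0,0,0,2],[0,0,1.25,0,0,0,2],[0,0,1.25,0,0,0,2]]]' 20
python3 g.py 563.1 188.6 79.5 13.9
```

```text
clock: 6.4
tcp_pos: [562.6, 189.1, 79.8]
ee_rot: [-1.934, -2.476, 0.0]
contact_force: [0.4, -0.6, -1.4]
grip_width: 0.293
t 6.4 tcp [562.6 189.1  79.8] F [ 0.4 -0.6 -1.4] grip 25.5
shift cm [-0.06  0.04  0.03] turn [-0.01  0.01  0.12]
```

```bash
python3 -m handwheel '[[[0,0,0.1,0,0,0,2],[0,0,0.15,0,0,0,2],[0,0,0.15,0,0,0,2]]]' 20
python3 -m handwheel '[[[0,0,0,0,0,0,3.2],[0,0,0,0,0,0,4.5],[0,0,0,0,0,0,4.5],[0,0,0,0,0,0,4.5],[0,0,0,0,0,0,4.5]]]' 20
python3 -m handwheel '[[[0,0,-1,0,0,0,4.5],[0,0,-3,0,0,0,4.5],[0,0,-6,0,0,0,4.5],[0,0,-10,0,0,0,4.5],[0,0,-12,0,0,0,4.5],[0,0,-12,0,0,0,4.5]]]'
python3 g.py 463 -309.5 200 -33.7
```

```text
clock: 6.7
tcp_pos: [562.8, 189.2, 78.9]
ee_rot: [1.933, 2.476, 0.0]
contact_force: [0.1, -0.5, 2.6]
grip_width: 0.288
clock: 7.2
tcp_pos: [562.6, 189.1, 78.5]
ee_rot: [1.934, 2.476, -0.0]
contact_force: [0.0, 0.3, -0.3]
grip_width: 0.507
clock: 7.8
tcp_pos: [564.0, 190.1, 202.7]
ee_rot: [1.931, 2.473, 0.007]
contact_force: [0.1, 0.6, -0.3]
grip_width: 0.516
t 7.8 tcp [564.  190.1 202.7] F [ 0.1  0.6 -0.3] grip 44.9
shift cm [-46.03 -21.91   0.14] turn [ 0.31 -0.14 47.73]
```

```bash
python3 -m handwheel '[[[-4,-2,0,0,0,6,4.5],[-9,-4.2,0,0,0,12,4.5],[-13.5,-6.4,0,0,0,18,4.5],[-18,-8.6,0,0,0,24,4.5],[-22.5,-10.7,0,0,0,30,4.5],[-27,-12.8,0,0,0,36,4.5],[-31.5,-15,0,0,0,42,4.5],[-36,-17.1,0,0,0,47.6,4.5]]]'
python3 g.py 463.7 -308.4 170 -33.7
```

```text
clock: 8.6
tcp_pos: [483.6, -199.6, 198.5]
ee_rot: [2.771, 1.479, -0.0]
contact_force: [1.1, -0.5, -0.1]
grip_width: 0.52
t 8.6 tcp [ 483.6 -199.6  198.5] F [ 1.1 -0.5 -0.1] grip 45.2
shift cm [-10.15   4.4    2.86] turn [ 0.    0.02 -0.12]
```

```bash
python3 -m handwheel '[[[-4,1.8,1,0,0,0,4.5],[-8,3.6,2,0,0,0,4.5],[-10.1,4.4,2.8,0,0,0,4.5],[-10.1,4.4,2.8,0,0,0,4.5],[-10.1,4.4,2.8,0,0,0,4.5]]]'
python3 g.py 463.7 -308.4 70 -33.7
python3 - <<'E'
from h import *
V=[]
for n,(u,v) in dict(scene=(380,225),top=(270,215)).items():
    im,d=r.grab_frame(n);np.savez(f"pics/{n}3.npz",im=im,d=d);w=cloud(n,d);F=w.reshape(-1,3)
    g=np.array([563.6,189.5])-([2.1,3.25] if n=="scene" else [0,0])
    P=F[np.hypot(*(F[:,:2]-g).T)<20];G=P[(P[:,2]>56)&(P[:,2]<88)];m=P[(P[:,2]>22)&(P[:,2]<31)]
    print(n,"offset from pocket",(circ(G,13)[0]-g).round(1),"maxz",np.percentile(P[:,2],99).round(1),"mount z",np.median(m[:,2]),len(m))
    V.append(cv2.resize(im[v-40:v+40,u-50:u+50],(400,320),interpolation=2))
cv2.imwrite("pics/v3.png",cv2.hconcat(V)[:,:,::-1])
E
```

```text
clock: 9.1
tcp_pos: [465.3, -305.9, 170.1]
ee_rot: [-2.768, -1.484, 0.0]
contact_force: [0.9, 0.4, 0.3]
grip_width: 0.517
t 9.1 tcp [ 465.3 -305.9  170.1] F [0.9 0.4 0.3] grip 45.0
shift cm [-0.31  0.02 10.01] turn [-0.06 -0.03  0.1 ]
scene offset from pocket [-0.7  0.6] maxz 99.7 mount z 27.278264183943747 156
top offset from pocket [-16.7 -15.2] maxz 102.0 mount z 28.32113283524245 148
```

View pics/v3.png

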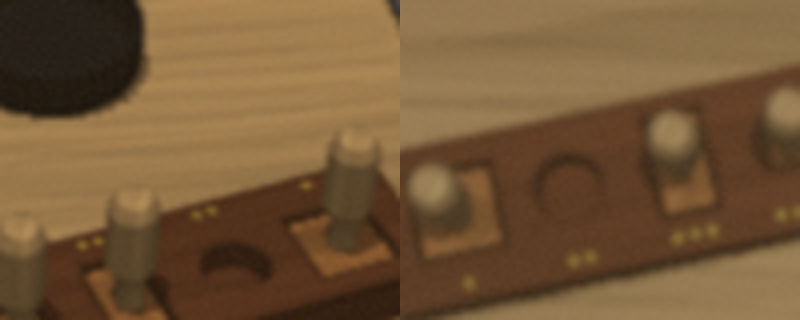

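Both crops show the square seal upright in pocket one, at (350,190) in the scene half and (450,210) in the top half. Its mount is at z ≈ 28, below the rack top, and its handle is as tall as the other seals'. The top circle fit went wrong because it had few points, but the scene fit gives 0.9 mm off centre. Now for the round seal.

```bash
python3 -m handwheel '[[[-0.3,0,2.5,0,0,0,4.5],[-0.3,0,5,0,0,0,4.5],[-0.3,0,7.5,0,0,0,4.5],[-0.3,0,9.3,0,0,0,4.5],[-0.3,0,10,0,0,0,4.5],[-0.3,0,10,0,0,0,4.5],[-0.3,0,10,0,0,0,4.5]]]'
python3 g.py 463.7 -308.4 70 -33.7
python3 -m handwheel '[[[0,0,0,0,0,0,2],[0,0,0,0,0,0,2],[0,0,0,0,0,0,2],[0,0,0,0,0,0,2],[0,0,0,0,0,0,2]]]' 20
python3 -m handwheel '[[[0,0,-2,0,0,0,2],[0,0,-5,0,0,0,2],[0,0,-9,0,0,0,2],[0,0,-13,0,0,0,2],[0,0,-15,0,0,0,2],[0,0,-15,0,0,0,2]]]' 20
python3 g.py 576.8 131 220 13.9
```

```text
clock: 9.9
tcp_pos: [464.7, -308.6, 71.7]
ee_rot: [2.767, 1.486, 0.001]
contact_force: [0.8, 0.6, -0.3]
grip_width: 0.518
t 9.9 tcp [ 464.7 -308.6   71.7] F [ 0.8  0.6 -0.3] grip 45.1
shift cm [-0.04 -0.09  0.17] turn [ 0.08 -0.    0.17]
clock: 10.4
tcp_pos: [464.1, -308.9, 70.9]
ee_rot: [2.768, 1.485, 0.0]
contact_force: [-0.1, 0.5, 3.4]
grip_width: 0.293
clock: 11.0
tcp_pos: [465.2, -309.4, 223.9]
ee_rot: [2.764, 1.483, 0.004]
contact_force: [0.1, -0.8, -1.4]
grip_width: 0.289
t 11.0 tcp [ 465.2 -309.4  223.9] F [ 0.1 -0.8 -1.4] grip 25.1
shift cm [ 42.86 -15.06   0.29] turn [  0.28   0.15 -47.48]
```

```bash
python3 -m handwheel '[[[4,-1.4,0,0,0,-6,2],[9,-3.2,0,0,0,-12,2],[13.5,-4.8,0,0,0,-18,2],[18,-6.4,0,0,0,-24,2],[22.5,-8,0,0,0,-30,2],[27,-9.6,0,0,0,-36,2],[31.5,-11.2,0,0,0,-42,2],[36,-12.8,0,0,0,-47.4,2]]]' 20
python3 g.py 576.8 131 200 13.9
```

```text
clock: 11.8
tcp_pos: [556.0, 63.6, 219.5]
ee_rot: [-1.933, -2.476, 0.001]
contact_force: [1.1, 0.1, -0.6]
grip_width: 0.291
t 11.8 tcp [556.   63.6 219.5] F [ 1.1  0.1 -0.6] grip 25.3
shift cm [6.03 3.65 1.94] turn [-0.07  0.    0.14]
```

```bash
python3 -m handwheel '[[[3,1.8,0.5,0,0,0,2],[6,3.6,1.5,0,0,0,2],[6,3.65,2,0,0,0,2],[6,3.65,4,0,0,0,2],[6,3.65,6.5,0,0,0,2],[6,3.65,8.5,0,0,0,2],[6,3.65,9.3,0,0,0,2],[6,3.65,9.3,0,0,0,2]]]' 20
python3 g.py 576.8 131 80 13.9
python3 look.py 4 0 0
```

```text
clock: 12.6
tcp_pos: [576.6, 128.3, 126.0]
ee_rot: [-1.937, -2.471, 0.003]
contact_force: [-0.4, -0.2, -0.4]
grip_width: 0.291
t 12.6 tcp [576.6 128.3 126. ] F [-0.4 -0.2 -0.4] grip 25.3
shift cm [0.26 0.1  4.6 ] turn [-0.16 -0.01 -0.09]
tcp [576.6 128.3 126. ] grip 25.340084227316673
scene mountpts 116 minz [57.1 58.  58.2 58.7] neck 22 [578.6 123.8  82.4]
   top-of-mount rect ((576.838623046875, 124.88945770263672), (28.079694747924805, 27.725372314453125), 71.96379852294922) bbox [560.7 111.1] [591.3 140. ]
   crop origin 339 200
top mountpts 0 minz  neck 0 
   crop origin 211 178
```

View pics/v4.png

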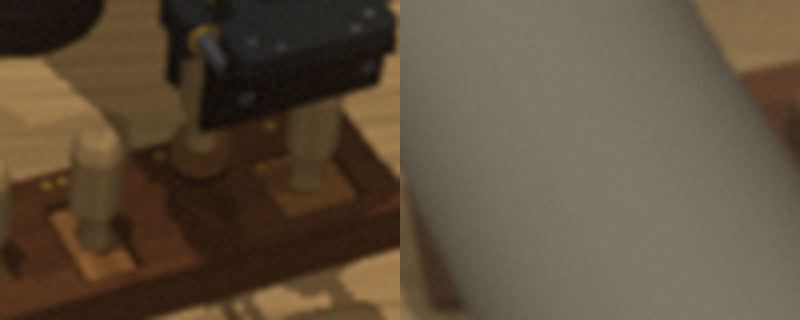

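The scene crop shows the round seal at (200,155) hanging over pocket two, upright. I'll fit the mount the same way as for the square seal.

```bash
python3 fit.py 4 576.6 128.3 58.2 15 15
```

```text
n 141 centre [573.84 125.96] yaw 3598.39 dz -0.27 rms 1.16
```

```bash
python3 -m handwheel '[[[0.24,0.14,0.5,0,0,0,2],[0.24,0.14,1.5,0,0,0,2],[0.24,0.14,2.3,0,0,0,2],[0.24,0.14,2.7,0,0,0,2],[0.24,0.14,3.1,0,0,0,2],[0.24,0.14,3.5,0,0,0,2]]]' 20
python3 g.py 577.4 131 80 13.9
```

```text
clock: 13.3
tcp_pos: [578.3, 131.7, 92.2]
ee_rot: [1.938, 2.473, 0.0]
contact_force: [0.2, 0.2, 0.3]
grip_width: 0.293
t 13.3 tcp [578.3 131.7  92.2] F [0.2 0.2 0.3] grip 25.5
shift cm [-0.04 -0.1   1.22] turn [ 0.    0.   -0.08]
```

```bash
python3 -m handwheel '[[[0,0,0.4,0,0,0,2],[0,0,0.8,0,0,0,2],[0,0,1.1,0,0,0,2],[0,0,1.25,0,0,0,2],[0,0,1.35,0,0,0,2],[0,0,1.35,0,0,0,2]]]' 20
python3 g.py 577.4 131 80 13.9
```

```text
clock: 13.9
tcp_pos: [578.3, 131.7, 79.9]
ee_rot: [1.938, 2.472, -0.0]
contact_force: [-2.9, -1.5, 8.7]
grip_width: 0.29
t 13.9 tcp [578.3 131.7  79.9] F [-2.9 -1.5  8.7] grip 25.2
shift cm [-0.05 -0.1  -0.01] turn [ 0.    0.03 -0.08]
```

```bash
python3 -m handwheel '[[[0,0,-0.05,0,0,0,3.2],[0,0,-0.05,0,0,0,4.2],[0,0,-0.05,0,0,0,4.2],[0,0,-0.05,0,0,0,4.2],[0,0,-0.05,0,0,0,4.2]]]' 20
python3 -m handwheel '[[[0,0,-1,0,0,0,4.2],[0,0,-3,0,0,0,4.2],[0,0,-6,0,0,0,4.2],[0,0,-8,0,0,0,4.2],[0,0,-8,0,0,0,4.2]]]'
python3 g.py 592.3 74 160 13.9
python3 - <<'E'
from h import *
im,d=r.grab_frame("scene");np.savez("pics/scene5.npz",im=im,d=d);F=cloud("scene",d).reshape(-1,3)
for nm,g in dict(p1=(561.5,186.25),p2=(575.2,128.65)).items():
    P=F[np.hypot(*(F[:,:2]-g).T)<20];P=P[P[:,2]<106];G=P[(P[:,2]>56)&(P[:,2]<88)];m=P[(P[:,2]>20)&(P[:,2]<31)]
    print(nm,len(G),(circ(G,13)[0]-g).round(1),"maxz",np.percentile(P[:,2],99).round(1),"mount z",np.median(m[:,2]))
cv2.imwrite("pics/v5.png",cv2.resize(im[185:265,310:450],(700,400),interpolation=2)[:,:,::-1])
E
```

```text
clock: 14.4
tcp_pos: [578.2, 131.6, 79.4]
ee_rot: [-1.938, -2.473, 0.0]
contact_force: [-0.6, 0.3, 0.3]
grip_width: 0.476
clock: 14.9
tcp_pos: [579.7, 132.4, 163.3]
ee_rot: [1.936, 2.47, 0.006]
contact_force: [-0.3, 0.7, -0.1]
grip_width: 0.483
t 14.9 tcp [579.7 132.4 163.3] F [-0.3  0.7 -0.1] grip 42.0
shift cm [-5.98 -0.18  0.33] turn [ 0.3   0.02 -0.07]
p1 157 [-0.6  0.4] maxz 99.8 mount z 27.605047439128782
p2 159 [-0.2  0.7] maxz 99.7 mount z 27.65034089527296
```

View pics/v5.png

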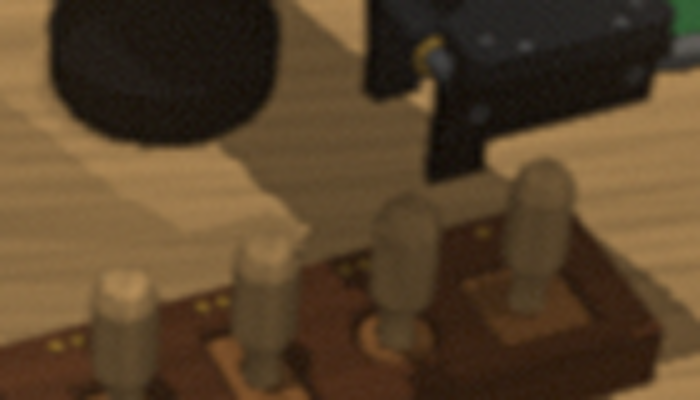

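The crop shows both seals upright and home: the round one at (400,270) in pocket two and the square one at (535,240) in pocket one. Their offsets are under 1 mm and their mounts are at z ≈ 27.6. Now the oblong seal.

```bash
python3 -m handwheel '[[[-3,0,0,0,0,0,4.5],[-6,-0.1,0,0,0,0,4.5],[-6,-0.1,0,0,0,0,4.5],[-6,-0.1,0,0,0,0,4.5]]]'
python3 g.py 592.3 74 80 13.9
```

```text
clock: 15.35
tcp_pos: [591.2, 72.4, 158.7]
ee_rot: [-1.939, -2.47, 0.001]
contact_force: [0.5, 0.7, -0.5]
grip_width: 0.515
t 15.35 tcp [591.2  72.4 158.7] F [ 0.5  0.7 -0.5] grip 44.8
shift cm [0.13 0.15 7.87] turn [-0.08 -0.01 -0.17]
```

```bash
python3 -m handwheel '[[[0.13,0.15,1.5,0,0,0,4.5],[0.13,0.15,4,0,0,0,4.5],[0.13,0.15,6.5,0,0,0,4.5],[0.13,0.15,7.7,0,0,0,4.5],[0.13,0.15,7.8,0,0,0,4.5],[0.13,0.15,7.8,0,0,0,4.5]]]'
python3 -m handwheel '[[[0,0,0,0,0,0,2],[0,0,0,0,0,0,2],[0,0,0,0,0,0,2],[0,0,0,0,0,0,2],[0,0,0,0,0,0,2]]]' 40
python3 -m handwheel '[[[0,0,-0.5,0,0,0,2],[0,0,-1,0,0,0,2],[0,0,-2,0,0,0,2],[0,0,-3,0,0,0,2],[0,0,-4,0,0,0,2],[0,0,-5,0,0,0,2]]]' 40
python3 g.py 592.3 74 300 13.9
```

```text
clock: 15.95
tcp_pos: [592.8, 75.5, 81.8]
ee_rot: [-1.937, -2.473, -0.001]
contact_force: [0.5, -0.3, -0.1]
grip_width: 0.517
clock: 16.45
tcp_pos: [593.0, 74.7, 82.0]
ee_rot: [1.938, 2.472, 0.001]
contact_force: [-1.8, -0.9, 3.0]
grip_width: 0.287
clock: 17.05
tcp_pos: [592.9, 74.8, 132.7]
ee_rot: [1.938, 2.472, 0.001]
contact_force: [-0.0, -0.3, -0.7]
grip_width: 0.284
t 17.05 tcp [592.9  74.8 132.7] F [-0.  -0.3 -0.7] grip 24.7
shift cm [ -0.07  -0.07 -16.73] turn [ 0.03  0.01 -0.08]
```

Held at a 24.7 mm opening with no snagging. I'll raise it, then start tipping it outward.

```bash
python3 -m handwheel '[[[0,0,-3,0,0,0,2],[0,0,-6,0,0,0,2],[0,0,-10,0,0,0,2],[0,0,-14,0,0,0,2],[0,0,-18,0,0,0,2],[0,0,-22,0,0,0,2],[0,0,-26,0,0,0,2],[0,0,-29,0,0,0,2]]]' 40
python3 -m handwheel '[[[0,0.5,0,-6,0,0,2],[0,1,0,-12,0,0,2],[0,1.5,0,-18,0,0,2],[0,2,0,-24,0,0,2],[0,2.5,0,-30,0,0,2],[0,3,0,-36,0,0,2],[0,3.5,0,-42,0,0,2],[0,4,0,-48,0,0,2]]]' 40
python3 - <<'E'
from h import *
o=r.get_obs();print(o["tcp_pos"].round(1),o["joint_pos"].round(2),"tool z",R.from_rotvec(o["ee_rot"]).as_matrix()[:,2].round(2))
E
```

```text
clock: 17.85
tcp_pos: [592.4, 75.0, 425.0]
ee_rot: [1.937, 2.471, 0.003]
contact_force: [0.3, 0.5, -0.3]
grip_width: 0.288
clock: 18.65
tcp_pos: [631.3, 84.2, 422.8]
ee_rot: [1.53, 1.952, 0.873]
contact_force: [0.7, 1.4, -1.3]
grip_width: 0.286
[631.3  84.2 422.8] [ 0.67 -0.23 -0.71  1.87 -0.44  0.64  0.39] tool z [ 0.73  0.18 -0.67]
```

```bash
python3 -m handwheel '[[[0,1.5,1.6,-4,0,0,2],[0,3,3.2,-8,0,0,2],[0,4.5,4.8,-13,0,0,2],[0,6,6.4,-18,0,0,2],[0,7.5,8,-23,0,0,2],[0,9,9.6,-28,0,0,2],[0,10,11,-34,0,0,2],[0,10,11,-36,0,0,2]]]' 40
python3 -m handwheel '[[[0,0,0,0,0,0,2],[0,0,0,0,0,0,2],[0,0,0,0,0,0,2]]]' 40
python3 - <<'E'
from h import *
o=r.get_obs();t=o["tcp_pos"];Zt=R.from_rotvec(o["ee_rot"]).as_matrix()[:,2];print(t.round(1),o["joint_pos"].round(2),"tool z",Zt.round(2),"vel",abs(o["joint_velocities"]).max(),"face",(t+68*Zt).round(0))
V=[]
for n in("scene","top"):
    im,d=r.grab_frame(n);np.savez(f"pics/{n}6.npz",im=im,d=d);V.append(cv2.resize(im,(400,300)))
    F=cloud(n,d).reshape(-1,3);P=F[np.linalg.norm(F-(t+60*Zt),axis=1)<35]
    print(n,"pts near expected mount",len(P),P.mean(0).round(0) if len(P) else "")
    for nm,g in dict(p1=(563.6,189.5),p2=(577.3,131.9),p4=(606.1,18.2)).items():
        g=np.array(g)-([2.1,3.25] if n=="scene" else [0,0]);P=F[np.hypot(*(F[:,:2]-g).T)<18];G=P[(P[:,2]>56)&(P[:,2]<88)]
        print("  ",nm,len(G),(circ(G,13)[0]-g).round(1) if len(G)>15 else"","maxz",np.percentile(P[P[:,2]<110][:,2],99).round(1) if len(P) else "")
cv2.imwrite("pics/v6.png",cv2.hconcat(V)[:,:,::-1])
E
```

```text
clock: 19.45
tcp_pos: [758.7, 117.2, 444.1]
ee_rot: [1.275, 1.689, 1.188]
contact_force: [-0.0, 0.1, -1.4]
grip_width: 0.286
clock: 19.75
tcp_pos: [758.1, 113.1, 442.2]
ee_rot: [1.28, 1.686, 1.182]
contact_force: [-0.3, -0.7, -0.9]
grip_width: 0.288
[758.1 113.1 442.2] [ 0.78  0.05 -0.95  1.86 -1.18  0.08  1.25] tool z [ 0.91  0.25 -0.34] vel 0.01930613917139441 face [820. 130. 419.]
scene pts near expected mount 1179 [814. 122. 427.]
   p1 153 [-0.4  0.5] maxz 99.2
   p2 161 [-0.   0.9] maxz 99.3
   p4 157 [-0.2 -0.1] maxz 99.9
top pts near expected mount 0 
   p1 0  maxz 
   p2 0  maxz Traceback (most recent call last):
  File "<stdin>", line 10, in <module>
    return _quantile_unchecked(
        a, q, axis, out, overwrite_input, method, keepdims, weights)
    return _ureduce(a,
                    func=_quantile_ureduce_func,
    ...<5 lines>...
                    overwrite_input=overwrite_input,
                    method=method)
    r = func(a, **kwargs)
    result = _quantile(arr,
                       quantiles=q,
    ...<2 lines>...
                       out=out,
                       weights=wgt)
    slices_having_nans = np.isnan(arr[-1, ...])
                                  ~~~^^^^^^^^^
IndexError: index -1 is out of bounds for axis 0 with size 0
```

```bash
python3 -m handwheel '[[[0,1.5,0.8,-1,0,0,2],[0,3,1.6,-2,0,0,2],[0,4.5,2.4,-4,0,0,2],[0,6,3.2,-6,0,0,2],[0,7.5,4,-8,0,0,2],[0,9,4.8,-11,0,0,2],[0,9,4.8,-14,0,0,2],[0,9,4.8,-14,0,0,2]]]' 40
python3 -m handwheel '[[[0,0,0,0,0,0,2],[0,0,0,0,0,0,2],[0,0,0,0,0,0,2],[0,0,0,0,0,0,2]]]' 40
cat > fin.py <<'E'
from h import *
o=r.get_obs();t=o["tcp_pos"];Zt=R.from_rotvec(o["ee_rot"]).as_matrix()[:,2];print(t.round(1),o["joint_pos"].round(2),"tool z",Zt.round(2),"vel",abs(o["joint_velocities"]).max(),"face",(t+68*Zt).round(0))
im,d=r.grab_frame("scene");F=cloud("scene",d).reshape(-1,3);np.savez("pics/fin.npz",im=im,d=d)
P=F[np.linalg.norm(F-(t+60*Zt),axis=1)<35];print("mount pts",len(P),P.mean(0).round(0),"p along tool z max",((P-t)@Zt).max().round(1))
S=P[((P-t)@Zt)>45];u,s,v=np.linalg.svd(S-S.mean(0),full_matrices=False);print("front plane normal",v[2].round(2),s.round(0))
for nm,g in dict(p1=(561.5,186.25),p2=(575.2,128.65),p4=(603.5,15)).items():
    Q=F[np.hypot(*(F[:,:2]-g).T)<18];G=Q[(Q[:,2]>56)&(Q[:,2]<88)];print(nm,len(G),(circ(G,13)[0]-g).round(1) if len(G)>15 else"")
cv2.imwrite("pics/v7.png",im[:,:,::-1])
E
python3 fin.py
```

```text
clock: 20.65
tcp_pos: [836.8, 122.6, 551.8]
ee_rot: [1.17, 1.579, 1.308]
contact_force: [-0.3, -0.4, -0.2]
grip_width: 0.288
clock: 21.05
tcp_pos: [836.3, 123.9, 549.8]
ee_rot: [1.17, 1.582, 1.307]
contact_force: [-0.8, 1.5, -0.6]
grip_width: 0.287
[836.3 123.9 549.8] [ 0.53  0.17 -0.74  1.62 -1.27  0.07  1.4 ] tool z [ 0.94  0.29 -0.19] vel 0.011055179589624152 face [900. 143. 537.]
mount pts 2266 [894. 135. 542.] p along tool z max 69.4
front plane normal [ 0.99 -0.02 -0.11] [680. 384. 188.]
p1 157 [-0.8  0.6]
p2 160 [-0.3  0.9]
p4 153 [ 0.2 -0.2]
```

View pics/v7.png

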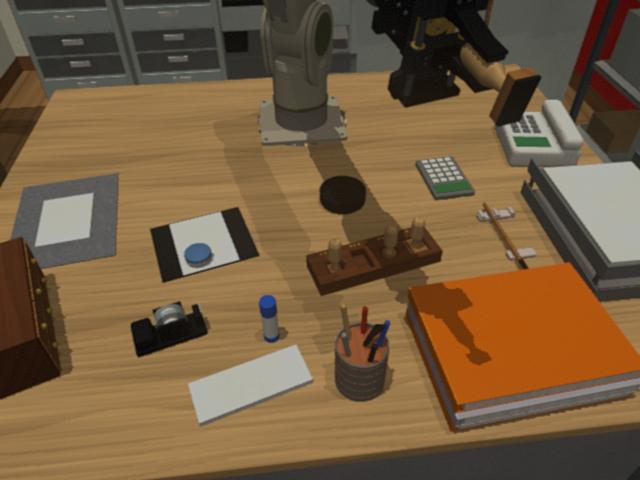

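The scene shows the oblong seal held with its handle near level and its face outward at (515,95). Pocket three is empty at (358,262), and all the bystanders are where they were. j5 and j6 are close to their limits, so I'll ease off a few degrees before handing in.

```bash
python3 -m handwheel '[[[0,0,-0.5,1,0,0,2],[0,0,-1,3,0,0,2],[0,0,-1.5,5,0,0,2],[0,0,-1.5,5,0,0,2],[0,0,-1.5,5,0,0,2],[0,0,-1.5,5,0,0,2],[0,0,-1.5,5,0,0,2]]]' 40
python3 fin.py; python3 -c "
from rig import r;print(r.get_obs()['joint_pos'])"
```

```text
clock: 21.8
tcp_pos: [822.5, 118.6, 552.4]
ee_rot: [1.224, 1.653, 1.249]
contact_force: [0.0, -0.8, -0.6]
grip_width: 0.283
[822.5 118.6 552.4] [ 0.1   0.09 -0.26  1.61 -0.7   0.2   0.75] tool z [ 0.92  0.28 -0.27] vel 0.008234574548116637 face [885. 138. 534.]
mount pts 2106 [879. 129. 540.] p along tool z max 69.6
front plane normal [ 0.98 -0.02 -0.19] [656. 365. 188.]
p1 161 [-0.6  0.6]
p2 161 [-0.1  0.7]
p4 150 [0.1 0.1]
[ 0.09978716  0.09017665 -0.25542158  1.61198909 -0.70308545  0.19922954
  0.75430361]
```

```bash
python3 -c "
from rig import r;r.job_done();print(r.get_obs()['clock'])"
```

```text
the job is handed in; nothing more can be done
the job is handed in; nothing more can be done
```

The job is done and handed in at about 22 s of the 72 s allowed; no verdict was reported. I set the square seal home in pocket one and released it, then did the same with the round seal in pocket two. I then drew the oblong seal from pocket three and am holding it on its side at 40 N.

**Last checks:**
- **Square and round seals:** both handles are within 1 mm of their pocket centres in the scene camera. An earlier look had both mounts at about 28 mm, which is 4 mm below the rack's top.
- **Small seal:** it has not moved measurably.
- **Oblong seal:** its handle is about 16° off level, its face is about 0.53 m above the desk, and it has not slipped or moved.
- **Bystanders:** by eye, all are where they started.

**What disagreed or failed:**
- **Cameras:** the two differed by about 2 mm in x and 3 mm in y. I corrected for this by comparing the held seal with the pocket in the scene camera alone.
- **Top camera:** the arm blocked it during the placings and at the end, so the final check used the scene camera only. Its one handle fit in pocket one failed for lack of points.
- **Tilt:** I had the handle closer to level, about 11° off, but two joints were near their limits, so I backed off to 16°.

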